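# Fit the breather filter into the gas mixer's push-in fitting

### The arm

A 6-joint arm with a two-finger parallel gripper is mounted at the origin on the work surface. World frame = base frame: x ahead of the robot, y to its left, z up, the work surface at z = 0. Lengths are in mm, angles in rad, forces in N, time in s.
With the tool pointing down it reaches from about 350 to 875 mm from the base axis. Payload 15.5 kg.
Tool frame: the origin (TCP) lies between the finger pads; the fingertips stand 22 mm ahead of it and the grasp point (between the pads) lies 3 mm ahead of it (finger_overhang is the distance from the TCP to the fingertips, in mm); x points along the fingers, y is the direction in which the jaws open and shut, and the axes are right-handed (so a half turn about x gives the same grasp; the last joint's range is limited). The gripper opens to 85 mm and grips with 20 to 120 N. Pads are 22 mm wide; open, the fingers measure 114 mm over their backs; the gripper's body (76 mm by 85 mm) begins 54 mm behind the grasp point. The pads swing forward as they close: fully open they stand 13 mm farther back than shut.
Start: joints at [-1.327, 0.494, 1.345, -0, 1.302, -0.096], TCP at [207.723, -589.472, 253.277] pointing down, gripper open.
Joint ranges: [-2.91, 2.91], [-0.82, 2.16], [0.22, 2.67], [-1.22, 4.37], [0.12, 2.79], [-3.08, 3.08]. Speed limits (rad/s): [1.89, 1.89, 2.57, 3.01, 3.01, 3.01].

### API

Orientations are given as a unit quaternion [x, y, z, w].
In Python, from station import * gives the robot as it stands. The module is installed in compiled form; this text tells all that it offers.
- The arm moves only by the tool jog_arm, never from a script. Its argument "rows" is a list of rows, each a list of 7 numbers: the opening, from -1 (shut) to 1 (fully open), then the shift along the tool's x, y, z in m, then the turn, a rotation vector about the tool's x, y, z in rad. A call has 1 to 20 rows; each row is the pose to reach, as a shift and turn from the pose commanded when the call began, along the tool's axes at that moment; what a row does not reach only later rows make up. A row lasts 1/10 s, in which the tool goes at most 50 mm and 8.59 degrees, less where a joint would pass 70% of its speed; a pose out of reach is approached as far as the arm can. A call with a gripper value outside its range is refused whole. The fingers move at their own pace and stop on an object; the grip force is fixed at half the most. Time passes only in rows, so rows that repeat a pose let the fingers close. It gives the time, the measured TCP pose, the force and the opening at its end, in the units of the state.
- observe(): the state, without advancing time (a new reading comes with each control period).
- camera(name): name is "scene" or "top" or "wrist"; returns a dict with "pixels" (384x512x3 uint8, blue, green, red), "fx", "fy", "cx", "cy" (pixels), "origin" and "rotation" of the camera in the world; the wrist camera has in their place "tool_from_camera" (4x4, takes a point from camera to tool coordinates, whose origin is the TCP and whose axes are the tool frame's). Camera axes: x right, y down, z forward; pixel columns grow to the right and rows downward; lengths in mm; the calibration is good to about 2 mm. A picture is of the moment at which its call begins: read the wrist's pose just before it. There is no depth.
- finish_job(): hands the job in, once; it reports no verdict.
The state is a dict: "t": time; "qpos": joint angles; "dq": joint speeds; "tau": joint torques, N m; "tool_pos": TCP position; "tool_rot": TCP orientation; "ft_force": force on the tool from outside, world axes, zero at the start; "torque": the same for the moment, N m; "opening": finger opening in mm.
Only numpy, scipy, OpenCV 4.12 (cv2) and the standard library are available. Lean on these libraries where they do the work, as an engineer would, in place of code of your own. Each camera call takes 0.05 s, during which the arm holds its last target.

### The job

Take the breather filter with the square head and thick grooved tube out of its stand and push its tube down into the gas mixer's push-in fitting, past the grip and fully home, without forcing it. Then, still holding it, pull it back up until the black collar ring has risen to its end with the tube, which sets and proves the grip, and let go. Leave the slim filter and the other things on the bench where they are.

Things in the scene. Friction and masses are not known exactly. Their poses are not given: they have to be found in the camera images.
- filter_head (a point): Centre of the filter's square head: white plastic, 34 x 34 mm wide, 42 mm high, flat sides along the point's x and y; z is the tube's axis, up. About 0.12 kg in all. Below it is a rigid round steel tube, 16 mm across; its lower end is 101 mm below this point. Grip the head by two opposite flats.
- filter_tip (a point): Centre of that tube's lower end; z up the tube. The lowest 10 mm are a rounded nose narrowing to 6 mm; a groove 3 mm deep runs round the tube from 19.5 to 26.5 mm above this end. At the start the tube's lowest 30 mm stand upright in the stand's hole with about 1 mm of play.
- stand_a: Aluminium block 56 x 56 x 36 mm, fixed, that holds the square-headed filter; origin at the centre of its underside, on the bench. Its hole is 17.5 mm wide and 30 mm deep.
- mixer: White gas mixer box, fixed, 50 mm high; origin on the bench straight below the fitting's axis; box spans x -45 to 115, y -65 to 65 mm in its own frame. The upright push-in fitting on its top is a round grey housing 40 mm across, up to 104 mm above the bench, collar ring in its mouth. A plugged outlet 72 mm high is at x 80, y 30 mm. Over 40 N between tube and fitting damages it.
- collar_top (a point): Mouth of the fitting: centre of the upper face of its black collar ring (28 mm across, hole 17 mm), 110 mm above the bench when the collar is down; z up the axis. The tube meets sprung teeth (6 to 12 N) with its end somewhere 14 to 44 mm below the mouth, then drags with 1 to 5 N until the teeth drop into its groove and it stands on a hard stop.
- collar (a joint): How far the black collar ring is drawn up, m: 0 down (start), 0.004 fully up. Stiff: about 9 N of pull through the gripped tube moves it; at its end the pull rises steeply. It stays where left, so do not press the tube down again; pressing never moves it below 0. The gripped tube has up to 2 mm of up-down play before the collar follows.
- slim_head (a point): Centre of the head of the other filter, not to be used: round white head 38 mm across and 30 mm high on a slim 10 mm tube, standing in the stand of the same look (stand_b). Leave it alone.
- bottle: Closed glass jar 56 mm across, 110 mm high; origin under its centre. Leave it alone.
- dishes: Stack of culture dishes 88 mm across, 45 mm high; origin under its centre. Leave it alone.
- lens_can: Lens canister 47 mm across, 68 mm high, black with an aluminium cap; origin under its centre. Leave it alone.
- fitting_foot (a point): Foot of the fitting on the box's top, on its axis, 50 mm above the bench; z up. The hard stop inside lies 36 to 54 mm below the collar's mouth, how deep in this unit is not known: feel for a steep lasting rise in force past 15 N. A pull on a tube that is not fully home draws it out without raising the collar.
Mind the look-alikes: they are no part of the job. What is shaped like the part that bears filter_head but yellow is not meant.

How it is judged (in metres and radians):
On the way, in this order (a step that is already met when the one before it is completed fails the run):
1. the tube is deep in the push-in fitting with the collar still down (z of filter_tip in the frame of collar_top below -0.0345 m and horizontal distance between filter_tip and collar_top below 0.003 m and angle between the z axis of filter_tip and the z axis of collar_top, either way round below 0.06 rad and value of joint collar below 0.001 m), for 0.1 s.
2. the tube is pulled back and the collar rises with it (z of filter_tip in the frame of collar_top below -0.0325 m and value of joint collar above 0.0028 m), for 0.1 s.
At the end, for the whole second after the job is handed in: The square-headed filter stands released and at rest in the push-in fitting, its tube's lower end more than 32.5 mm below the mouth of the collar, upright to 0.06 rad and centred to 3 mm, and the collar ring is drawn up by more than 2.8 mm (all of step 2 and horizontal distance between filter_tip and collar_top below 0.003 m and angle between the z axis of filter_tip and the z axis of collar_top, either way round below 0.06 rad and linear speed of filter below 0.01 m/s); the robot touches nothing.
It fails at once if more than 40 N between the filter and the mixer with its fitting (contact force between filter and mixer above 40 N).
It fails at once if the slim filter is disturbed by more than 20 mm (distance of slim_head from where it was at the start of the episode above 0.02 m).
It fails at once if the jar, the dishes or the lens canister is moved by more than 20 mm (distance of any of bottle, dishes, lens_can from where it was at the start of the episode above 0.02 m).
It also fails if it takes over 54 s, if anything falls off the work surface, if the arm or the gripper's body presses on something with over 40 N, if the wrist force passes 120 N, or if a joint passes its speed limit or range.

## Working session

There is one attempt and no reset: what is moved stays moved. The work goes in short steps, Python scripts to look and compute and a tool call to move; the robot and the scene stay as the last step left them, time stands still between calls to the robot, and variables do not carry over. Pictures are saved under pics/ and viewed, and the job is handed in when it is done.

Besides the shell and the picture viewer there is one more tool, called after "Emit:" as name(argument=value, ...) on one line, values as JSON. jog_arm: Moves the arm, as the interface text tells. Its arguments: {"type":"object","properties":{"rows":{"type":"array","items":{"type":"array","items":{"type":"number"}}}},"required":["rows"]}

```bash
mkdir -p pics
python3 - <<'E'
from station import *
import cv2
s=observe();print({k:s[k] for k in ['t','tool_pos','tool_rot','ft_force','opening']})
import numpy as np
for n in ['scene','top']:
    c=camera(n);cv2.imwrite(f'pics/{n}0.png',cv2.resize(c['pixels'],(768,576),interpolation=cv2.INTER_CUBIC))
    np.savez(f'{n}0.npz',**c)
    print(n,{k:c[k] for k in c if k!='pixels'})
c=camera('wrist');print(c['tool_from_camera'],c['fx'],c['cx'],c['cy']);cv2.imwrite('pics/wrist0.png',c['pixels'])
E
```

```text
{'t': 0.0, 'tool_pos': array([ 207.64087071, -589.13769169,  252.67531851]), 'tool_rot': array([-0.69695204, -0.11965734,  0.69702096, -0.11875081]), 'ft_force': array([-0.17660814, -0.14861333,  0.26943405]), 'opening': 85.1268694705561}
scene {'fx': 414.40351024796803, 'fy': 414.40351024796803, 'cx': 261.99495038428427, 'cy': 194.96980915456712, 'origin': array([1086.50716644, -434.21740406,  766.6286438 ]), 'rotation': array([ 0.83832259,  0.38147389, -0.16296471, -0.35374483])}
top {'fx': 453.97062742097074, 'fy': 453.97062742097074, 'cx': 255.21952061405298, 'cy': 191.81625688298712, 'origin': array([ 503.45621659,    1.80686968, 1312.6893639 ]), 'rotation': array([ 0.71585916, -0.69804446,  0.00359955, -0.01632893])}
[[ 4.14005013e-05 -3.06388523e-01  9.51906545e-01 -1.20868459e+02]
 [ 9.99999834e-01 -5.33986718e-04 -2.15365571e-04 -2.84414209e-01]
 [ 5.74290991e-04  9.51906397e-01  3.06388450e-01 -7.93029795e+01]
 [ 0.00000000e+00  0.00000000e+00  0.00000000e+00  1.00000000e+00]] 317.01566752525486 259.29653408877226 187.16401252819068
```

View pics/scene0.png

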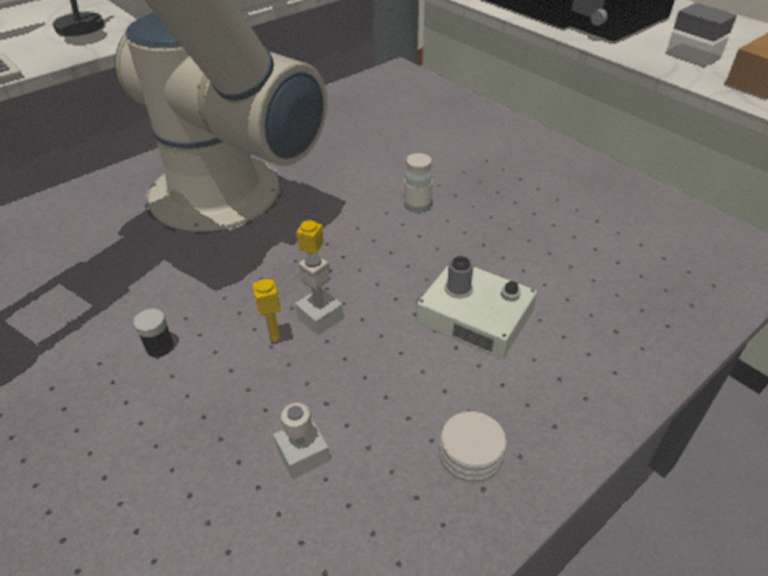

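View pics/top0.png

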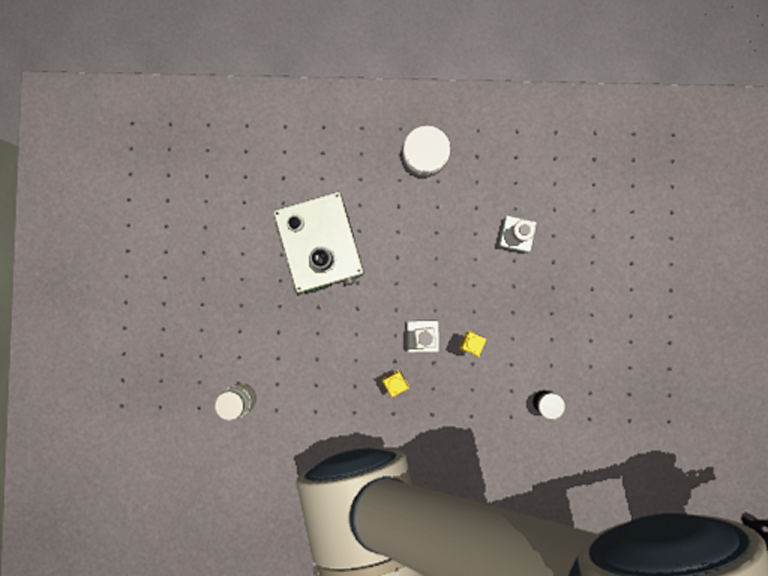

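View pics/wrist0.png

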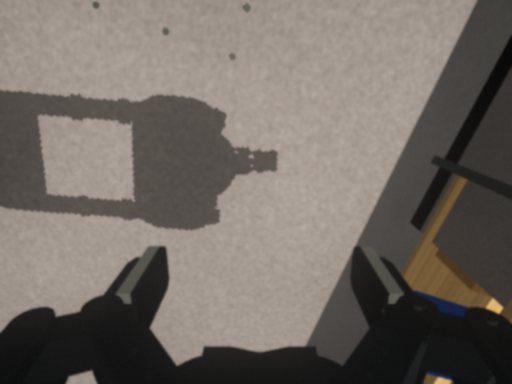

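Candidates: the white square head at scene px (314,268) and top (425,337). Yellow look-alikes are at scene (310,237) and (266,297), top (396,384) and (473,343). The round slim head is at scene (296,418), top (521,231). The description fits the white square one, so I'll check it in close crops.

Run:
```python
import numpy as np,cv2
t=np.load('top0.npz')['pixels'];s=np.load('scene0.npz')['pixels']
a=cv2.resize(t[200:270,245:335],None,fx=8,fy=8,interpolation=cv2.INTER_CUBIC);cv2.imwrite('pics/ct.png',a)
a=cv2.resize(s[140:235,160:240],None,fx=6,fy=6,interpolation=cv2.INTER_CUBIC);cv2.imwrite('pics/cs.png',a)
a=cv2.resize(t[120:200,175:250],None,fx=7,fy=7,interpolation=cv2.INTER_CUBIC);cv2.imwrite('pics/cm.png',a)
a=cv2.resize(s[160:240,270:370],None,fx=7,fy=7,interpolation=cv2.INTER_CUBIC);cv2.imwrite('pics/csm.png',a)
```

```text
(no output)
```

View pics/ct.png

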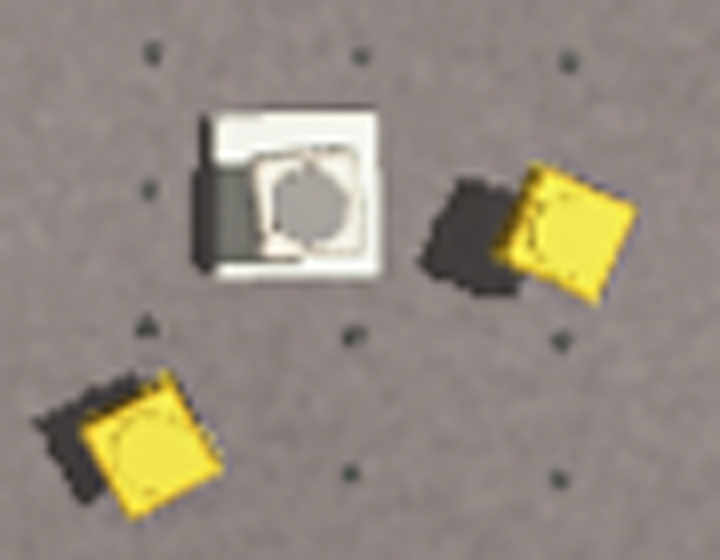

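View pics/cs.png

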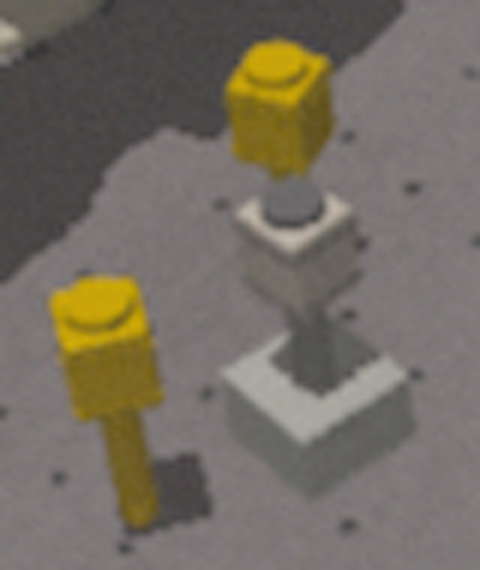

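View pics/cm.png

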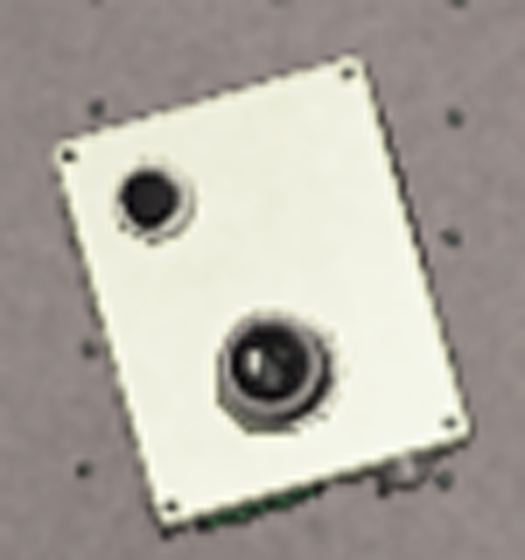

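View pics/csm.png

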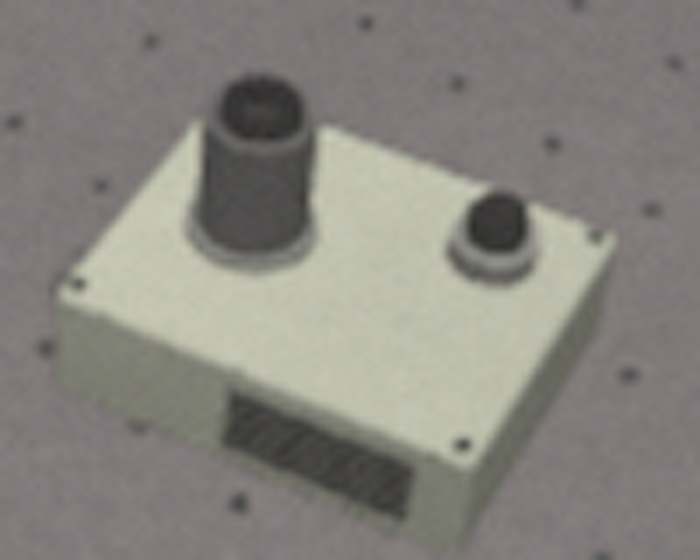

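```bash
cat > h.py <<'E'
import numpy as np,cv2
from scipy.spatial.transform import Rotation as R
def ray(c,u,v):
    d=R.from_quat(c['rotation']).apply([(u-c['cx'])/c['fx'],(v-c['cy'])/c['fy'],1]);return np.array(c['origin']),d
def atz(c,u,v,z):
    o,d=ray(c,u,v);return o+d*(z-o[2])/d[2]
def proj(c,p):
    q=R.from_quat(c['rotation']).inv().apply(np.array(p)-c['origin']);return q[0]/q[2]*c['fx']+c['cx'],q[1]/q[2]*c['fy']+c['cy']
def un(x,f,o): return (x+.5)/f-.5+o
E
python3 - <<'E'
from h import *
t=np.load('top0.npz');s=np.load('scene0.npz')
P=lambda c,n,x,y,f,ox,oy,z:print(n,atz(c,un(x,f,ox),un(y,f,oy),z).round(1))
P(t,'head top T',310,203,8,245,200,131)
P(s,'head top S',295,205,6,160,140,131)
for x,y in[(252,157),(352,147),(365,252),(270,260)]:P(t,'c',x,y,8,245,200,128)
for x,y in[(215,112),(378,112),(382,277),(215,277)]:P(t,'stand',x,y,8,245,200,36)
P(t,'yel1',572,232,8,245,200,128);P(t,'yel2',152,445,8,245,200,128)
P(t,'fit',270,365,7,175,120,110);P(s,'fit S',262,108,7,270,160,110)
for x,y in[(62,148),(355,65),(465,430),(165,525)]:P(t,'box',x,y,7,175,120,50)
print(R.from_quat([-0.69695204, -0.11965734,  0.69702096, -0.11875081]).as_matrix().round(3))
E
```

```text
head top T [452.3 -51.6 131. ]
head top S [455.9 -53.2 131. ]
c [466.6 -32.5 128. ]
c [470.7 -65.  128. ]
c [436.8 -70.  128. ]
c [433.3 -39.2 128. ]
stand [479.2 -21.8  36. ]
stand [480.7 -79.   36. ]
stand [423.  -81.7  36. ]
stand [421.4 -23.3  36. ]
yel1 [ 445. -137.  128.]
yel2 [372.4  -2.3 128. ]
fit [587.7 137.1 110. ]
fit S [593.7 133.6 110. ]
box [676.8 229.6  50. ]
box [712.8 113.2  50. ]
box [567.9  65.4  50. ]
box [527.1 183.9  50. ]
[[-0.     0.332 -0.943]
 [ 0.001 -0.943 -0.332]
 [-1.    -0.001 -0.   ]]
```

Emit:
jog_arm(rows=[[1, 0, -0.426, -0.409, -1.372, 0, 0], [1, 0, -0.426, -0.409, -1.372, 0, 0], [1, 0, -0.426, -0.409, -1.372, 0, 0], [1, 0, -0.426, -0.409, -1.372, 0, 0], [1, 0, -0.426, -0.409, -1.372, 0, 0], [1, 0, -0.426, -0.409, -1.372, 0, 0], [1, 0, -0.426, -0.409, -1.372, 0, 0], [1, 0, -0.426, -0.409, -1.372, 0, 0], [1, 0, -0.426, -0.409, -1.372, 0, 0], [1, 0, -0.426, -0.409, -1.372, 0, 0], [1, 0, -0.426, -0.409, -1.372, 0, 0], [1, 0, -0.426, -0.409, -1.372, 0, 0], [1, 0, -0.426, -0.409, -1.372, 0, 0], [1, 0, -0.426, -0.409, -1.372, 0, 0], [1, 0, -0.426, -0.409, -1.372, 0, 0], [1, 0, -0.426, -0.409, -1.372, 0, 0], [1, 0, -0.426, -0.409, -1.372, 0, 0]])

```text
t: 1.85
tool_pos: [451.6, -52.7, 253.3]
tool_rot: [0.464, 0.533, -0.464, 0.533]
ft_force: [-0.0, -0.5, -1.1]
opening: 85.7
```

```bash
cat >> h.py <<'E'
from station import *
def snap(name,tag,crop=None,f=1):
    s=observe();c=camera(name);np_c=dict(c)
    if name=='wrist':
        T=np.array(c['tool_from_camera']);Rt=R.from_quat(s['tool_rot']);np_c['origin']=np.array(s['tool_pos'])+Rt.apply(T[:3,3]);np_c['rotation']=(Rt*R.from_matrix(T[:3,:3])).as_quat()
    np.savez(tag+'.npz',**np_c);im=c['pixels']
    if crop:im=im[crop[1]:crop[3],crop[0]:crop[2]]
    cv2.imwrite(f'pics/{tag}.png',cv2.resize(im,None,fx=f,fy=f,interpolation=cv2.INTER_CUBIC));return s,np_c
def st():
    s=observe();print(s['t'],np.round(s['tool_pos'],2),R.from_quat(s['tool_rot']).as_matrix().round(4).tolist(),np.round(s['ft_force'],2),round(s['opening'],2),np.round(s['qpos'],3))
E
python3 - <<'E'
from h import *
st();snap('wrist','w1',None,1.5)
E
```

```text
1.85 [451.6  -52.67 253.29] [[-0.0001, 0.9905, 0.1378], [-0.0, 0.1378, -0.9905], [-1.0, -0.0001, 0.0]] [-0.03 -0.49 -1.12] 85.65 [-0.248  0.255  1.746 -0.     1.141 -0.386]
```

View pics/w1.png

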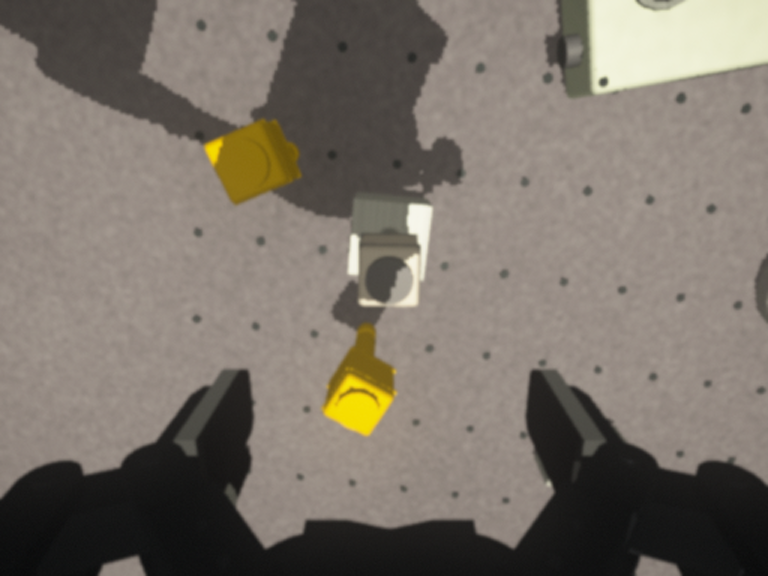

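Run:
```python
from h import *
c=dict(np.load('w1.npz'))
im=c['pixels'];cv2.imwrite('pics/w1c.png',cv2.resize(im[120:220,210:310],None,fx=6,fy=6,interpolation=cv2.INTER_CUBIC))
for z in(128,131):print(proj(c,[452,-51.5,z]))
```

```text
(np.float64(259.1822467222925), np.float64(185.54485504499758))
(np.float64(259.18415527583113), np.float64(186.6704259268005))
```

View pics/w1c.png

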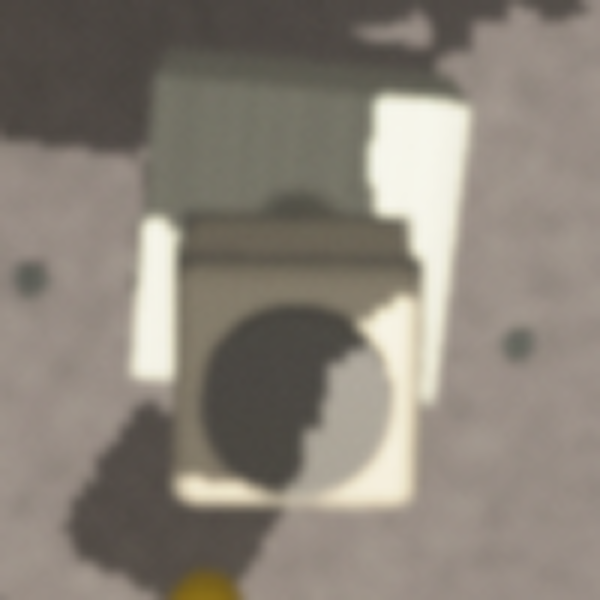

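Run:
```python
from h import *
c=dict(np.load('w1.npz'))
p=atz(c,un(296,6,210),un(382,6,120),128);print(p)
s=observe();print(R.from_quat(s['tool_rot']).inv().apply(p-s['tool_pos']))
```

```text
[451.5179278  -49.59157951 128.        ]
[125.3215651    0.22836071  -2.9743958 ]
```

Emit:
jog_arm(rows=[[0.5, 0.03, 0, -0.002, 0.02, 0, 0], [0.5, 0.06, 0, -0.002, 0.02, 0, 0], [0.5, 0.09, 0, -0.002, 0.02, 0, 0], [0.5, 0.11, 0, -0.002, 0.02, 0, 0], [0.5, 0.13, 0, -0.002, 0.02, 0, 0], [0.5, 0.143, 0, -0.002, 0.02, 0, 0], [0.5, 0.143, 0, -0.002, 0.02, 0, 0]])

```text
t: 2.6
tool_pos: [450.8, -50.0, 109.0]
tool_rot: [0.469, 0.53, -0.47, 0.528]
ft_force: [0.2, 0.2, 0.4]
opening: 63.9
```

Run:
```python
from h import *
st();snap('wrist','w2',None,1.5)
```

```text
2.6 [450.78 -50.05 109.05] [[-0.0026, 0.9929, 0.1189], [0.0006, 0.1189, -0.9929], [-1.0, -0.0025, -0.0009]] [0.15 0.23 0.4 ] 63.94 [-0.242  0.483  1.915 -0.     0.746 -0.361]
```

View pics/w2.png

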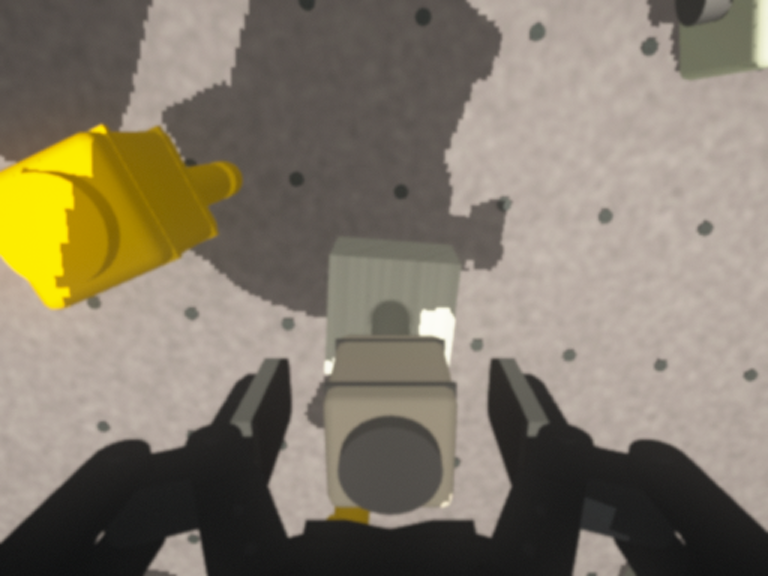

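The head is centred between the pads and square to them (px 390,450). Closing now.

Emit:
jog_arm(rows=[[-1, 0, 0, 0, 0, 0, 0], [-1, 0, 0, 0, 0, 0, 0], [-1, 0, 0, 0, 0, 0, 0], [-1, 0, 0, 0, 0, 0, 0], [-1, 0, 0, 0, 0, 0, 0], [-1, 0, 0, 0, 0, 0, 0], [-1, 0, 0, 0, 0, 0, 0], [-1, 0, 0, 0, 0, 0, 0], [-1, 0, 0, 0, 0, 0, 0], [-1, 0, 0, 0, 0, 0, 0]])

```text
t: 3.65
tool_pos: [452.2, -49.9, 111.0]
tool_rot: [0.469, 0.529, -0.469, 0.53]
ft_force: [0.6, -0.8, 8.6]
opening: 33.4
```

Run:
```python
from h import *
st()
```

```text
3.65 [452.24 -49.91 110.96] [[0.0017, 0.9928, 0.1198], [-0.0004, 0.1198, -0.9928], [-1.0, 0.0017, 0.0006]] [ 0.6  -0.85  8.65] 33.44 [-0.241  0.479  1.914 -0.     0.747 -0.361]
```

Emit:
jog_arm(rows=[[-1, -0.01, 0, 0, 0, 0, 0], [-1, -0.025, 0, 0, 0, 0, 0], [-1, -0.04, 0, 0, 0, 0, 0], [-1, -0.08, 0, 0, 0, 0, 0], [-1, -0.12, 0, 0, 0, 0, 0], [-1, -0.15, 0, 0, 0, 0, 0], [-1, -0.15, 0, 0, 0, 0, 0]])

```text
t: 4.35
tool_pos: [453.0, -50.1, 264.6]
tool_rot: [0.47, 0.527, -0.468, 0.531]
ft_force: [0.6, -0.4, -1.3]
opening: 33.3
```

Run:
```python
from h import *
st();snap('wrist','w3',None,1.5)
```

```text
4.35 [453.03 -50.06 264.55] [[0.0066, 0.9928, 0.1198], [-0.0016, 0.1198, -0.9928], [-1.0, 0.0063, 0.0024]] [ 0.61 -0.39 -1.28] 33.26 [-0.241  0.24   1.732  0.     1.163 -0.361]
```

View pics/w3.png

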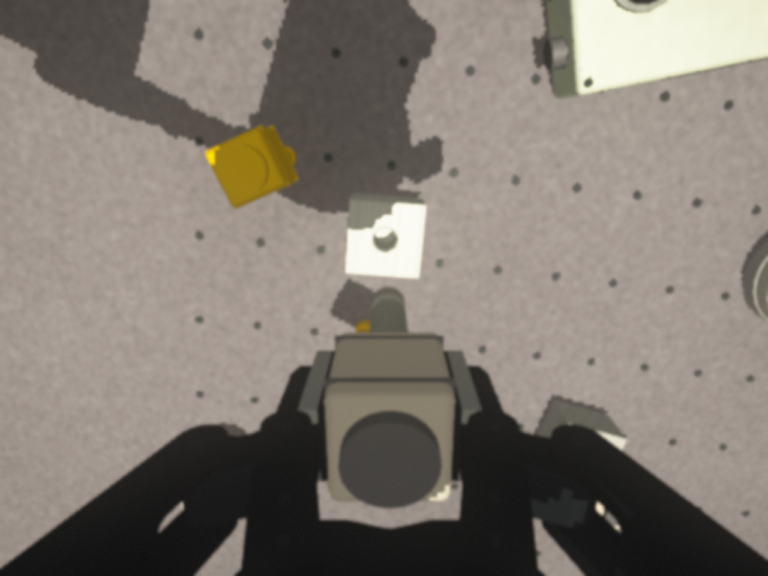

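Emit:
jog_arm(rows=[[-1, 0, 0.03, -0.032, 0, 0, 0], [-1, 0, 0.06, -0.063, 0, 0, 0], [-1, 0, 0.09, -0.094, 0, 0, 0], [-1, 0, 0.12, -0.126, 0, 0, 0], [-1, 0, 0.145, -0.152, 0, 0, 0], [-1, 0, 0.16, -0.167, 0, 0, 0], [-1, 0, 0.16, -0.167, 0, 0, 0], [-1, 0, 0.16, -0.167, 0, 0, 0], [-1, 0, 0.16, -0.167, 0, 0, 0]])

```text
t: 5.3
tool_pos: [589.6, 134.5, 259.7]
tool_rot: [0.469, 0.529, -0.47, 0.529]
ft_force: [-0.4, 0.5, -1.2]
opening: 32.9
```

Run:
```python
from h import *
st();snap('wrist','w4',(150,100,350,340),3);st();snap('scene','s4',(260,80,360,220),5);snap('top','t4',(160,90,290,210),6)
```

```text
5.3 [589.61 134.48 259.72] [[-0.0015, 0.9929, 0.1193], [-0.0004, 0.1193, -0.9929], [-1.0, -0.0016, 0.0002]] [-0.4   0.46 -1.24] 32.87 [ 0.126  0.46   1.388 -0.     1.296  0.006]
5.35 [589.76 134.37 260.  ] [[-0.001, 0.9929, 0.119], [-0.0003, 0.119, -0.9929], [-1.0, -0.001, 0.0001]] [-0.29 -0.71 -0.83] 33.15 [ 0.125  0.459  1.388 -0.     1.296  0.006]
```

View pics/w4.png

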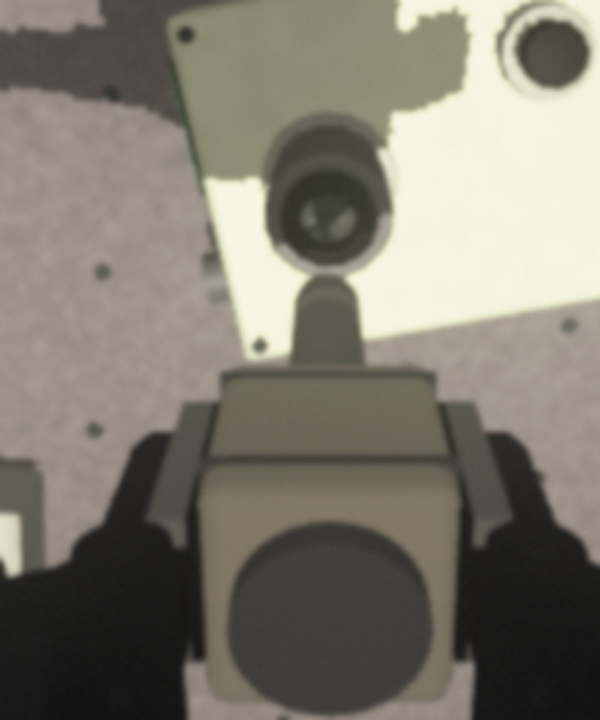

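View pics/s4.png

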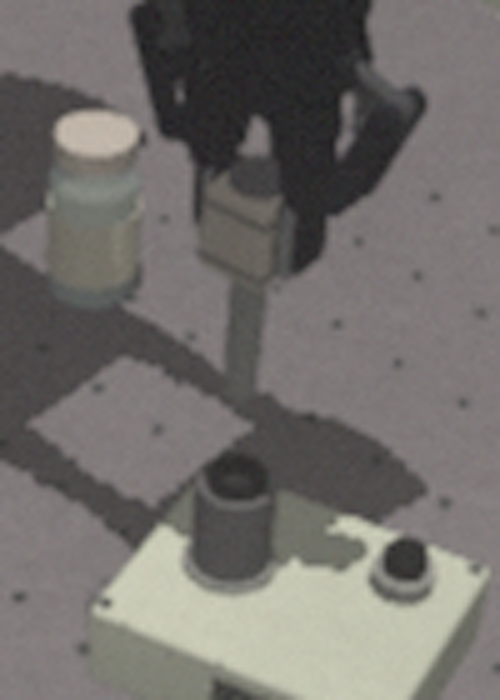

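View pics/t4.png

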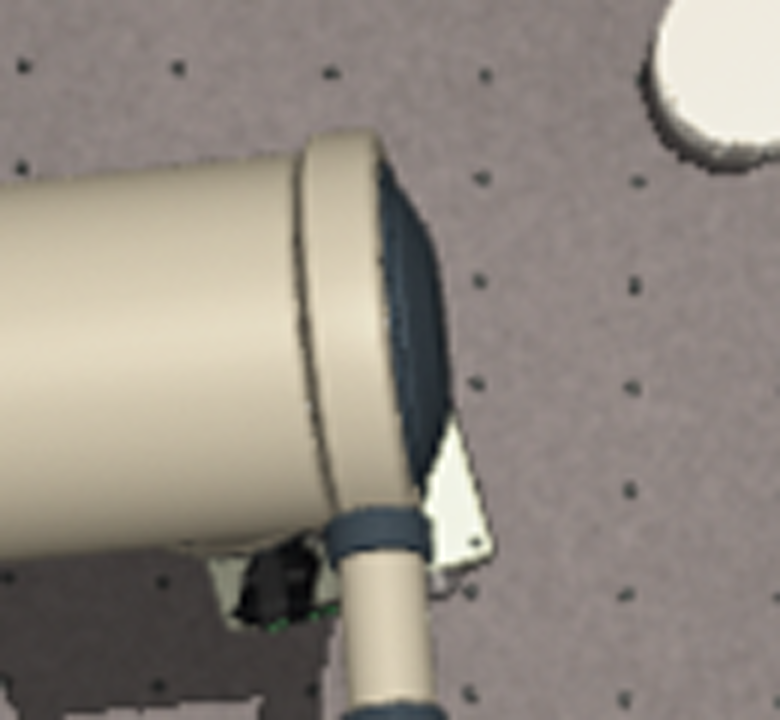

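```bash
cat > ov.py <<'E'
from h import *
def circ(c,im,x,y,z,r,crop,f,col):
    a=np.linspace(0,2*np.pi,60);pts=np.array([proj(c,[x+r*np.cos(t),y+r*np.sin(t),z]) for t in a])
    pts=((pts-np.array(crop[:2])+.5)*f-.5);cv2.polylines(im,[np.round(pts*8).astype(np.int32)],True,col,1,cv2.LINE_AA,3)
def ov(tag,crop,f,fit,tip,out,th=101):
    c=dict(np.load(tag+'.npz'));im=cv2.resize(c['pixels'][crop[1]:crop[3],crop[0]:crop[2]],None,fx=f,fy=f,interpolation=cv2.INTER_CUBIC)
    im=cv2.convertScaleAbs(im,alpha=1.6,beta=20)
    circ(c,im,*fit,110,14,crop,f,(0,0,255));circ(c,im,*fit,110,8.5,crop,f,(0,0,255));circ(c,im,*fit,104,20,crop,f,(0,255,255));circ(c,im,*fit,50,23,crop,f,(0,255,255))
    x,y,z=tip
    circ(c,im,x,y,z,3,crop,f,(0,255,0));circ(c,im,x,y,z+10,8,crop,f,(0,255,0));circ(c,im,x,y,z+80,8,crop,f,(0,255,0))
    q=lambda dx,dy,dz:((np.array(proj(c,[x+dx*.9929-dy*.119,y+dx*.119+dy*.9929,z+dz]))-np.array(crop[:2])+.5)*f-.5)
    for dz in(80,122):
        P=np.array([q(a,b,dz) for a,b in((17,17),(17,-17),(-17,-17),(-17,17))]);cv2.polylines(im,[np.round(P*8).astype(np.int32)],True,(0,255,0),1,cv2.LINE_AA,3)
    cv2.imwrite(f'pics/{out}.png',im)
E
python3 - <<'E'
from ov import *
fit=(589,135.5);tip=(589.7,134.4,156)
ov('w4',(215,130,305,280),4,fit,tip,'o1');ov('s4',(290,120,350,205),7,fit,tip,'o2')
E
```

```text
(no output)
```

View pics/o1.png

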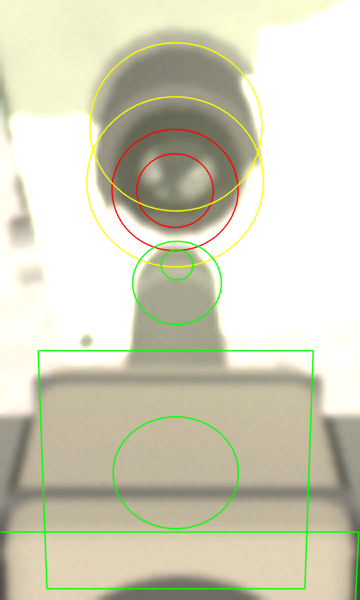

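View pics/o2.png

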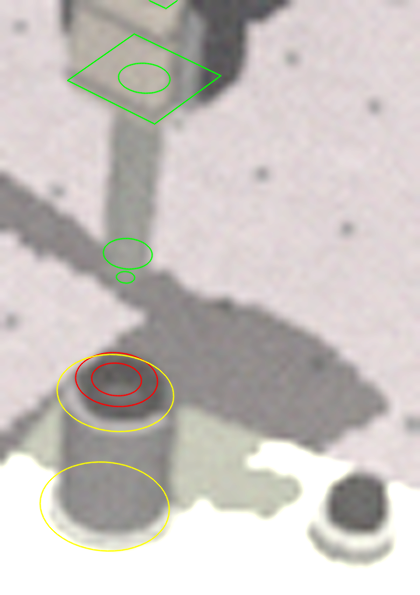

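Run:
```python
from h import *
a=np.load('w4.npz')['pixels'][130:220,220:300];b=np.load('s4.npz')['pixels'][150:205,285:325]
a=cv2.convertScaleAbs(cv2.resize(a,None,fx=6,fy=6,interpolation=cv2.INTER_CUBIC),alpha=1.8,beta=0)
b=cv2.convertScaleAbs(cv2.resize(b,None,fx=10,fy=10,interpolation=cv2.INTER_CUBIC),alpha=1.8,beta=0)
b=cv2.resize(b,(400,550));o=np.zeros((550,900,3),np.uint8);o[:540,:480]=a;o[:,490:890]=b;cv2.imwrite('pics/z4.png',o[:, :800])
```

```text
(no output)
```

View pics/z4.png

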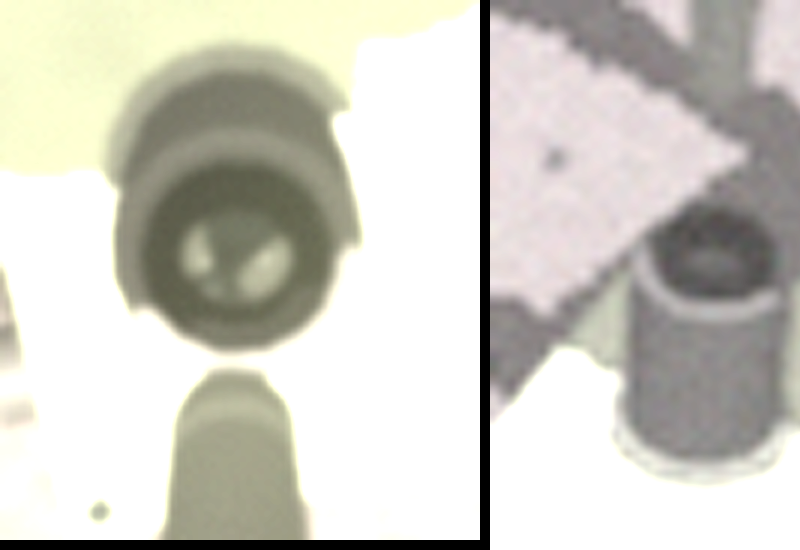

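Run:
```python
from h import *
c=dict(np.load('w4.npz'));s=dict(np.load('s4.npz'))
Rt=R.from_matrix([[0,.9929,.1191],[0,.1191,-.9929],[-1,0,0]])
f=atz(c,un(239,6,220),un(255,6,130),110);print('fit w',f)
f2=atz(s,un(225,10,285),un(253,10,150),110);print('fit s',f2)
def sil(c,x,y,z):
    m=1e9
    for h in np.linspace(0,10,21):
        r=3+5*np.sqrt(1-(1-h/10)**2)
        for a in np.linspace(0,6.28,90):
            m=min(m,proj(c,[x+r*np.cos(a),y+r*np.sin(a),z+h])[1])
    return m
for y in(130,132,134,136):
  for z in (155,157,160): print(y,z,sil(c,589.6,y,z), end=' | ')
  print()
print('obs',un(370,6,130))
print('tube axis px',proj(c,[589.6,134.4,180]),proj(c,[589.6,134.4,158]),proj(s,[589.6,134.4,190]),proj(s,[589.6,134.4,170]))
```

```text
fit w [589.45420047 140.32857776 110.        ]
fit s [593.37666518 134.1222412  110.        ]
130 155 193.71731423859796 | 130 157 194.6108594128652 | 130 160 195.9775861292957 | 
132 155 191.16612810317892 | 132 157 192.04104268878584 | 132 160 193.38074272479878 | 
134 155 188.60155754802338 | 134 157 189.45763259650914 | 134 160 190.76855647704875 | 
136 155 186.023496967048 | 136 157 186.86052099427891 | 136 160 188.14234207629005 | 
obs 191.25
tube axis px (np.float64(258.56344971708614), np.float64(207.4970644951021)) (np.float64(258.6473392909836), np.float64(196.6209664390396)) (np.float64(308.5020051140793), np.float64(147.4170252505256)) (np.float64(307.85054492817414), np.float64(154.35854719944678))
```

Run:
```python
from h import *
a=np.load('s4.npz')['pixels'][110:180,290:330]
a=cv2.convertScaleAbs(cv2.resize(a,None,fx=8,fy=8,interpolation=cv2.INTER_CUBIC),alpha=1.8,beta=0)
b=np.load('s4.npz')['pixels'][150:205,285:335]
b=cv2.convertScaleAbs(cv2.resize(b,None,fx=8,fy=8,interpolation=cv2.INTER_CUBIC),alpha=1.8,beta=0)
o=np.zeros((560,740,3),np.uint8);o[:,:320]=a;o[:440,330:730]=b;cv2.imwrite('pics/z5.png',o)
```

```text
(no output)
```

View pics/z5.png

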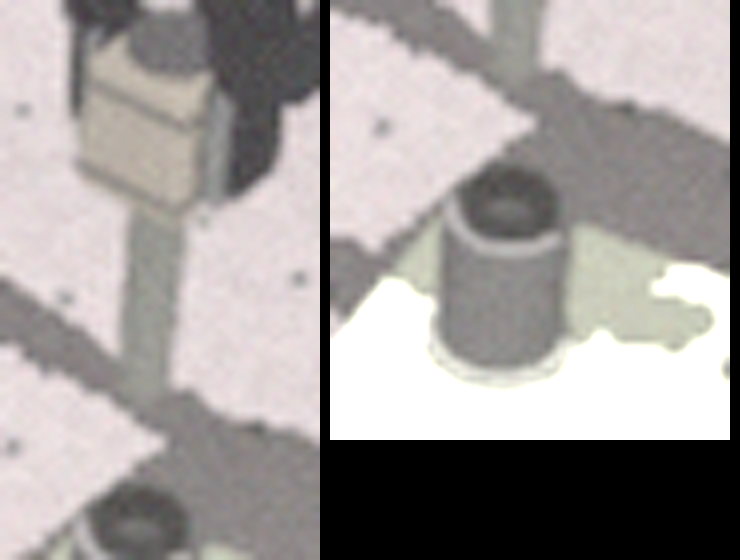

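Emit:
jog_arm(rows=[[-1, 0, 0, 0, 0.14, 0, 0], [-1, 0, 0, 0, 0.28, 0, 0], [-1, 0, 0, 0, 0.42, 0, 0], [-1, 0, 0, 0, 0.56, 0, 0], [-1, 0, 0, 0, 0.7, 0, 0], [-1, 0, 0, 0, 0.84, 0, 0], [-1, 0, 0, 0, 0.98, 0, 0], [-1, 0, 0, 0, 1.12, 0, 0], [-1, 0, 0, 0, 1.26, 0, 0], [-1, 0, 0, 0, 1.4, 0, 0], [-1, 0, 0, 0, 1.54, 0, 0], [-1, 0, 0, 0, 1.571, 0, 0], [-1, 0, 0, 0, 1.571, 0, 0], [-1, 0, 0, 0, 1.571, 0, 0]])

```text
t: 6.85
tool_pos: [590.3, 134.9, 260.4]
tool_rot: [0.706, 0.043, -0.706, 0.043]
ft_force: [0.7, 0.5, -0.5]
opening: 33.7
```

Run:
```python
from h import *
st();snap('wrist','w6',(200,110,320,300),3.15);st();snap('scene','s6');st()
a=np.load('s6.npz')['pixels'][110:180,290:330]
a=cv2.convertScaleAbs(cv2.resize(a,None,fx=8,fy=8,interpolation=cv2.INTER_CUBIC),alpha=1.8,beta=0)
b=np.load('w6.npz')['pixels'][130:220,220:300]
b=cv2.convertScaleAbs(cv2.resize(b,None,fx=6,fy=6,interpolation=cv2.INTER_CUBIC),alpha=1.6,beta=0)
o=np.zeros((560,800,3),np.uint8);o[:,:320]=a;o[:540,320:800]=b;cv2.imwrite('pics/z6.png',o)
```

```text
6.85 [590.34 134.87 260.38] [[0.0001, 0.1206, -0.9927], [0.0, -0.9927, -0.1206], [-1.0, 0.0, -0.0001]] [ 0.7   0.51 -0.54] 33.65 [ 0.126  0.459  1.386 -0.     1.296  1.576]
6.9 [590.39 134.93 260.38] [[0.0001, 0.1205, -0.9927], [0.0, -0.9927, -0.1205], [-1.0, -0.0, -0.0001]] [ 0.86  0.13 -0.93] 33.68 [ 0.126  0.459  1.386 -0.     1.296  1.576]
6.95 [590.41 134.96 260.33] [[0.0, 0.1204, -0.9927], [0.0, -0.9927, -0.1204], [-1.0, -0.0, -0.0]] [-0.11  0.14 -0.24] 33.62 [0.126 0.46  1.386 0.    1.296 1.576]
```

View pics/z6.png

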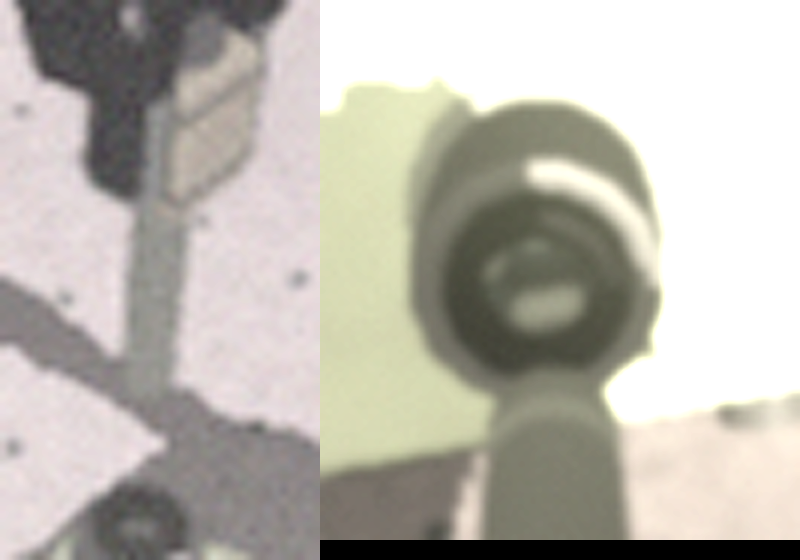

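Run:
```python
from h import *
w4,w6,s=[dict(np.load(k+'.npz')) for k in('w4','w6','s4')]
print('fit w6',atz(w6,un(218,6,220),un(286,6,130),110))
F=np.array([589.3,137.6,110]);print('F in scene8 crop(290,110)',[(np.array(proj(s,F))-[290,110]+.5)*8-.5],'obs ~ (137,520)')
def q(p):return ((np.array(proj(s,p))-[290,110]+.5)*8-.5).round(1)
for tz in(0,2,4,6):
  a=np.array([590,134.6,0]);
  print(tz,'s4',q(a+np.array([.119,-.993,0])*tz+[0,0,166]),q(a+np.array([.119,-.993,0])*tz+[0,0,225]),'s6',q(a+np.array([-.993,-.119,0])*tz+[0,0,166]),q(a+np.array([-.993,-.119,0])*tz+[0,0,225]))
```

```text
fit w6 [591.09666252 138.50335102 110.        ]
F in scene8 crop(290,110) [array([138.34720086, 510.49140873])] obs ~ (137,520)
0 s4 [146.8 369.6] [162.6 201.9] s6 [146.8 369.6] [162.6 201.9]
2 s4 [142.5 372.9] [158.1 205.1] s6 [141.2 366.7] [156.8 199.1]
4 s4 [138.2 376.2] [153.7 208.4] s6 [135.7 363.8] [151.  196.2]
6 s4 [134.  379.4] [149.2 211.6] s6 [130.3 360.9] [145.3 193.4]
```

Emit:
jog_arm(rows=[[-1, 0.01, -0.0035, -0.0005, 0, 0, 0], [-1, 0.02, -0.0035, -0.0005, 0, 0, 0], [-1, 0.03, -0.0035, -0.0005, 0, 0, 0], [-1, 0.036, -0.0035, -0.0005, 0, 0, 0], [-1, 0.036, -0.0035, -0.0005, 0, 0, 0], [-1, 0.036, -0.0035, -0.0005, 0, 0, 0]])

```text
t: 7.55
tool_pos: [590.6, 138.7, 224.2]
tool_rot: [-0.706, -0.042, 0.706, -0.042]
ft_force: [-0.2, -0.2, 0.1]
opening: 33.3
```

```bash
cat > two.py <<'E'
from h import *
import sys
k=sys.argv[1]
st();snap('wrist','w'+k);snap('scene','s'+k);st()
a=np.load(f's{k}.npz')['pixels'][130:200,290:330]
a=cv2.convertScaleAbs(cv2.resize(a,None,fx=8,fy=8,interpolation=cv2.INTER_CUBIC),alpha=1.8,beta=0)
b=np.load(f'w{k}.npz')['pixels'][130:220,220:300]
b=cv2.convertScaleAbs(cv2.resize(b,None,fx=6,fy=6,interpolation=cv2.INTER_CUBIC),alpha=1.6,beta=0)
o=np.zeros((560,800,3),np.uint8);o[:,:320]=a;o[:540,320:800]=b;cv2.imwrite(f'pics/z{k}.png',o)
E
python3 two.py 7
```

```text
7.55 [590.58 138.69 224.21] [[-0.0002, 0.1196, -0.9928], [-0.0, -0.9928, -0.1196], [-1.0, 0.0, 0.0002]] [-0.2  -0.21  0.08] 33.3 [ 0.132  0.496  1.429 -0.     1.217  1.583]
7.65 [590.79 138.72 224.65] [[0.0006, 0.1195, -0.9928], [0.0001, -0.9928, -0.1195], [-1.0, 0.0, -0.0006]] [ 0.44 -0.13 -0.72] 33.05 [ 0.132  0.496  1.428 -0.     1.217  1.583]
```

View pics/z7.png

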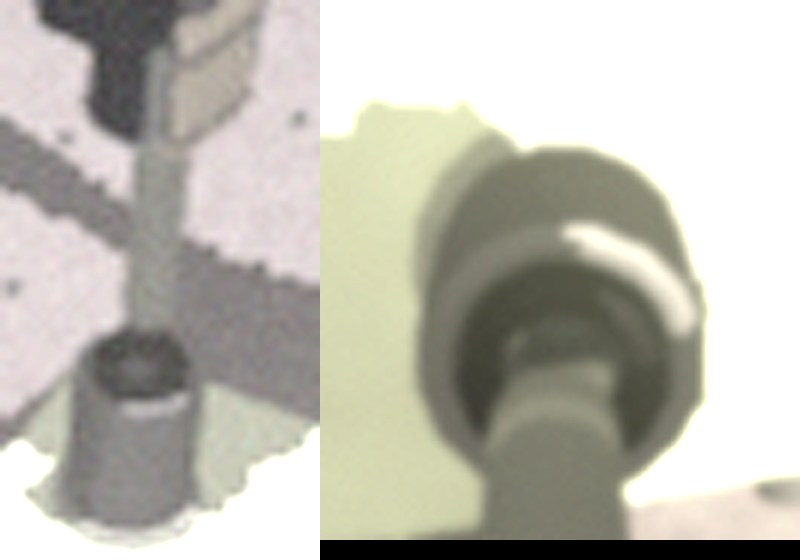

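Run:
```python
from h import *
w=dict(np.load('w7.npz'));s=dict(np.load('s7.npz'))
f=atz(w,un(566-320,6,220),un(368,6,130),110);print('fit w7',f)
def sil(c,x,y,z):
    m=1e9
    for h in np.linspace(0,10,21):
        r=3+5*np.sqrt(1-(1-h/10)**2)
        for a in np.linspace(0,6.28,90):
            m=min(m,proj(c,[x+r*np.cos(a),y+r*np.sin(a),z+h])[1])
    return m
print('obs',un(355,6,130))
for dx in(-4,-2,0,2,4): print(dx,[round(sil(w,f[0]+dx,f[1],z),1) for z in(116,120,124)])
def q(p):return ((np.array(proj(s,p))-[290,130]+.5)*8-.5).round(1)
b=q([f[0],f[1],110]);print(b, [q(f+np.array(d))-b for d in((1,0,0),(0,1,0),(0,0,10),(0,0,40))])
```

```text
fit w7 [591.07956539 138.24117579 110.        ]
obs 188.75
-4 [np.float64(191.3), np.float64(193.1), np.float64(194.8)]
-2 [np.float64(188.8), np.float64(190.5), np.float64(192.2)]
0 [np.float64(186.3), np.float64(187.9), np.float64(189.6)]
2 [np.float64(183.7), np.float64(185.3), np.float64(187.0)]
4 [np.float64(181.1), np.float64(182.7), np.float64(184.4)]
[144.1 352.5] [array([2.4, 1.7]), array([ 2.3, -1.4]), array([  2.4, -25.3]), array([  10. , -103.3])]
```

Emit:
jog_arm(rows=[[-1, 0, 0.0012, 0.001, 0, 0, 0], [-1, 0.003, 0.0012, 0.001, 0, 0, 0], [-1, 0.006, 0.0012, 0.001, 0, 0, 0], [-1, 0.009, 0.0012, 0.001, 0, 0, 0], [-1, 0.012, 0.0012, 0.001, 0, 0, 0], [-1, 0.012, 0.0012, 0.001, 0, 0, 0]])

```text
t: 8.25
tool_pos: [589.5, 137.4, 211.7]
tool_rot: [-0.706, -0.042, 0.706, -0.042]
ft_force: [-0.8, -1.1, -1.3]
opening: 32.9
```

```bash
python3 two.py 8
```

```text
8.25 [589.46 137.36 211.73] [[-0.0008, 0.1195, -0.9928], [-0.0001, -0.9928, -0.1195], [-1.0, 0.0, 0.0008]] [-0.78 -1.15 -1.33] 32.94 [ 0.13   0.508  1.446 -0.     1.188  1.581]
8.35 [589.7  137.41 212.19] [[-0.0002, 0.1195, -0.9928], [-0.0, -0.9928, -0.1195], [-1.0, -0.0, 0.0002]] [-0.21 -0.01 -1.32] 33.21 [0.13  0.507 1.446 0.    1.189 1.581]
```

View pics/z8.png

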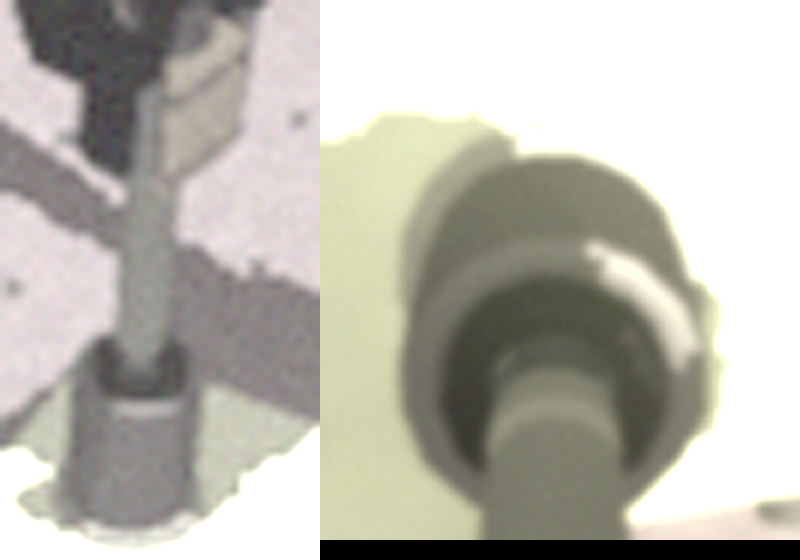

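Run:
```python
from h import *
w=dict(np.load('w8.npz'))
f=atz(w,un(556-320,6,220),un(386,6,130),110);print('fit w8',f)
def sil(c,x,y,z):
    m=1e9
    for h in np.linspace(0,10,21):
        r=3+5*np.sqrt(1-(1-h/10)**2)
        for a in np.linspace(0,6.28,90):
            m=min(m,proj(c,[x+r*np.cos(a),y+r*np.sin(a),z+h])[1])
    return m
print('obs',un(368,6,130))
for dx in(-4,-2,0,2,4): print(dx,[round(sil(w,f[0]+dx,f[1],z),1) for z in(106,109,112)])
```

```text
fit w8 [591.57346462 138.39908493 110.        ]
obs 190.91666666666666
-4 [np.float64(190.0), np.float64(191.3), np.float64(192.7)]
-2 [np.float64(187.5), np.float64(188.7), np.float64(190.1)]
0 [np.float64(184.9), np.float64(186.1), np.float64(187.4)]
2 [np.float64(182.3), np.float64(183.5), np.float64(184.8)]
4 [np.float64(179.7), np.float64(180.9), np.float64(182.1)]
```

Emit:
jog_arm(rows=[[-1, 0.0025, 0, -0.0008, 0, 0, 0], [-1, 0.005, 0, -0.0008, 0, 0, 0], [-1, 0.0075, 0, -0.0008, 0, 0, 0], [-1, 0.01, 0, -0.0008, 0, 0, 0], [-1, 0.01, 0, -0.0008, 0, 0, 0]])

```text
t: 8.85
tool_pos: [590.3, 137.5, 201.9]
tool_rot: [-0.706, -0.042, 0.706, -0.042]
ft_force: [0.5, 0.3, -0.4]
opening: 33.5
```

```bash
python3 two.py 9
```

```text
8.85 [590.28 137.49 201.86] [[-0.0006, 0.1195, -0.9928], [-0.0001, -0.9928, -0.1195], [-1.0, -0.0, 0.0006]] [ 0.46  0.31 -0.37] 33.51 [0.13  0.519 1.455 0.    1.167 1.581]
8.95 [590.49 137.47 202.24] [[-0.0001, 0.1195, -0.9928], [-0.0, -0.9928, -0.1195], [-1.0, 0.0, 0.0001]] [ 0.94  0.56 -1.29] 33.8 [ 0.13   0.519  1.455 -0.     1.168  1.581]
```

View pics/z9.png

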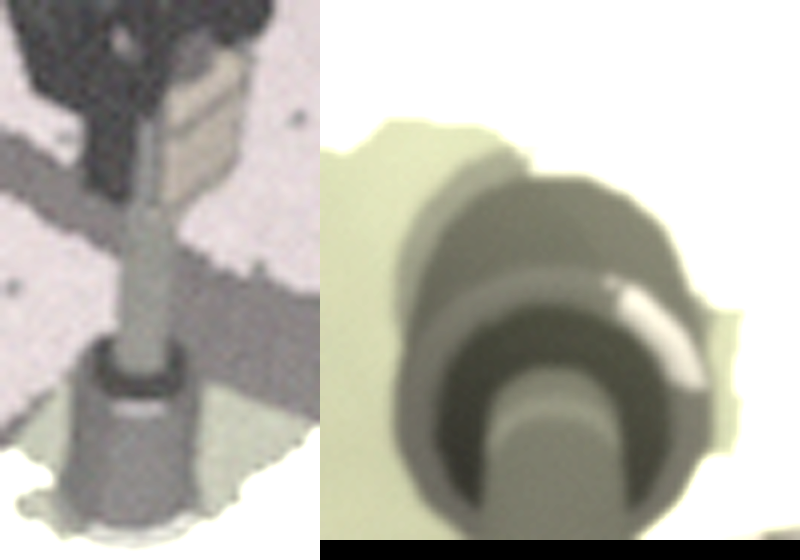

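Emit:
jog_arm(rows=[[-1, 0.002, 0, 0, 0, 0, 0], [-1, 0.004, 0, 0, 0, 0, 0], [-1, 0.006, 0, 0, 0, 0, 0], [-1, 0.008, 0, 0, 0, 0, 0], [-1, 0.008, 0, 0, 0, 0, 0]])

```text
t: 9.45
tool_pos: [590.3, 137.5, 193.9]
tool_rot: [-0.706, -0.042, 0.706, -0.042]
ft_force: [0.2, 0.4, -0.6]
opening: 33.3
```

Emit:
jog_arm(rows=[[-1, 0.0015, 0, 0, 0, 0, 0], [-1, 0.003, 0, 0, 0, 0, 0], [-1, 0.0045, 0, 0, 0, 0, 0], [-1, 0.006, 0, 0, 0, 0, 0]])

```text
t: 9.85
tool_pos: [590.9, 137.6, 188.8]
tool_rot: [0.706, 0.042, -0.705, 0.042]
ft_force: [-0.1, -0.1, 8.1]
opening: 33.4
```

```bash
python3 two.py 10
```

```text
9.85 [590.94 137.56 188.83] [[0.0013, 0.1196, -0.9928], [0.0002, -0.9928, -0.1196], [-1.0, -0.0, -0.0013]] [-0.07 -0.09  8.11] 33.44 [ 0.13   0.534  1.469 -0.     1.137  1.581]
9.95 [590.85 137.54 188.54] [[0.001, 0.1195, -0.9928], [0.0001, -0.9928, -0.1195], [-1.0, -0.0, -0.001]] [0.97 0.07 0.97] 33.62 [ 0.13   0.534  1.469 -0.     1.137  1.581]
```

View pics/z10.png

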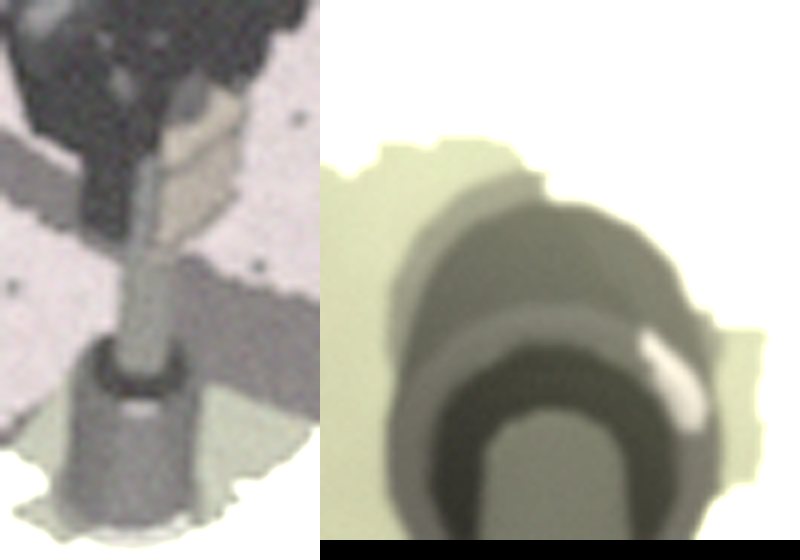

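Emit:
jog_arm(rows=[[-1, 0.001, 0, 0, 0, 0, 0], [-1, 0.002, 0, 0, 0, 0, 0], [-1, 0.003, 0, 0, 0, 0, 0]])

```text
t: 10.25
tool_pos: [590.8, 137.5, 185.6]
tool_rot: [0.706, 0.042, -0.706, 0.042]
ft_force: [-0.7, -0.3, 4.5]
opening: 33.3
```

Emit:
jog_arm(rows=[[-1, 0.001, 0, 0, 0, 0, 0], [-1, 0.002, 0, 0, 0, 0, 0], [-1, 0.003, 0, 0, 0, 0, 0]])

```text
t: 10.55
tool_pos: [590.4, 137.5, 182.1]
tool_rot: [-0.706, -0.042, 0.706, -0.042]
ft_force: [0.4, -0.2, 2.0]
opening: 33.6
```

Emit:
jog_arm(rows=[[-1, 0.001, 0, 0, 0, 0, 0], [-1, 0.002, 0, 0, 0, 0, 0]])

```text
t: 10.75
tool_pos: [590.4, 137.5, 180.1]
tool_rot: [-0.706, -0.042, 0.706, -0.042]
ft_force: [-0.4, -0.2, 1.9]
opening: 33.6
```

Emit:
jog_arm(rows=[[-1, 0.001, 0, 0, 0, 0, 0], [-1, 0.002, 0, 0, 0, 0, 0]])

```text
t: 10.95
tool_pos: [590.4, 137.5, 178.1]
tool_rot: [-0.706, -0.042, 0.706, -0.042]
ft_force: [-0.7, 0.7, 2.2]
opening: 33.2
```

Emit:
jog_arm(rows=[[-1, 0.001, 0, 0, 0, 0, 0], [-1, 0.002, 0, 0, 0, 0, 0]])

```text
t: 11.15
tool_pos: [590.5, 137.5, 176.2]
tool_rot: [-0.706, -0.042, 0.706, -0.042]
ft_force: [0.2, -0.3, 1.8]
opening: 33.4
```

Emit:
jog_arm(rows=[[-1, 0.0008, 0, 0, 0, 0, 0], [-1, 0.0016, 0, 0, 0, 0, 0]])

```text
t: 11.35
tool_pos: [590.5, 137.5, 174.6]
tool_rot: [0.706, 0.042, -0.706, 0.042]
ft_force: [-0.4, 0.0, 2.3]
opening: 33.3
```

Emit:
jog_arm(rows=[[-1, 0.0008, 0, 0, 0, 0, 0], [-1, 0.0016, 0, 0, 0, 0, 0]])

```text
t: 11.55
tool_pos: [590.4, 137.5, 172.9]
tool_rot: [-0.706, -0.042, 0.706, -0.042]
ft_force: [0.2, -0.3, -1.4]
opening: 33.5
```

Emit:
jog_arm(rows=[[-1, 0.0007, 0, 0, 0, 0, 0], [-1, 0.0014, 0, 0, 0, 0, 0]])

```text
t: 11.75
tool_pos: [590.3, 137.5, 171.3]
tool_rot: [-0.706, -0.042, 0.706, -0.042]
ft_force: [1.1, 1.3, -1.2]
opening: 33.6
```

Emit:
jog_arm(rows=[[-1, 0.0007, 0, 0, 0, 0, 0]])

```text
t: 11.85
tool_pos: [590.5, 137.5, 170.9]
tool_rot: [0.706, 0.042, -0.706, 0.042]
ft_force: [1.1, 0.4, -0.0]
opening: 33.3
```

Emit:
jog_arm(rows=[[-1, 0.0007, 0, 0, 0, 0, 0]])

```text
t: 11.95
tool_pos: [590.6, 137.5, 170.3]
tool_rot: [0.706, 0.042, -0.706, 0.042]
ft_force: [-0.1, 0.5, 4.4]
opening: 33.7
```

Emit:
jog_arm(rows=[[-1, 0.0005, 0, 0, 0, 0, 0]])

```text
t: 12.05
tool_pos: [590.7, 137.5, 170.1]
tool_rot: [0.706, 0.042, -0.706, 0.042]
ft_force: [-0.5, 0.1, 8.3]
opening: 32.9
```

Emit:
jog_arm(rows=[[-1, 0.0005, 0, 0, 0, 0, 0]])

```text
t: 12.15
tool_pos: [590.8, 137.6, 170.0]
tool_rot: [0.706, 0.042, -0.705, 0.042]
ft_force: [-3.1, -0.2, 15.2]
opening: 33.5
```

Emit:
jog_arm(rows=[[-1, 0.0002, 0, 0, 0, 0, 0], [-1, 0.0002, 0, 0, 0, 0, 0]])

```text
t: 12.35
tool_pos: [590.8, 137.6, 170.1]
tool_rot: [0.706, 0.042, -0.705, 0.042]
ft_force: [-2.9, -0.4, 13.1]
opening: 33.3
```

Emit:
jog_arm(rows=[[-1, 0, 0, 0, 0, 0, 0], [-1, 0, 0, 0, 0, 0, 0]])

```text
t: 12.55
tool_pos: [590.8, 137.6, 170.0]
tool_rot: [0.706, 0.042, -0.705, 0.042]
ft_force: [-1.8, -0.4, 12.7]
opening: 33.4
```

```bash
python3 two.py 11
```

```text
12.55 [590.81 137.56 170.04] [[0.0012, 0.1196, -0.9928], [0.0002, -0.9928, -0.1196], [-1.0, -0.0, -0.0012]] [-1.81 -0.39 12.71] 33.37 [ 0.13   0.556  1.488 -0.     1.096  1.581]
12.65 [590.8  137.58 170.04] [[0.0012, 0.1196, -0.9928], [0.0002, -0.9928, -0.1196], [-1.0, -0.0, -0.0013]] [-2.12 -0.73 12.91] 33.41 [ 0.13   0.556  1.488 -0.     1.096  1.581]
```

View pics/z11.png

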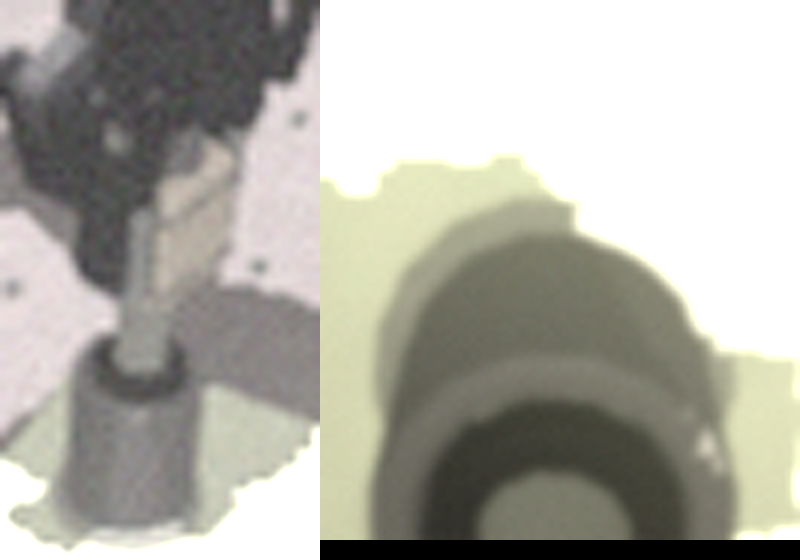

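Emit:
jog_arm(rows=[[-1, 0.0005, 0, 0, 0, 0, 0], [-1, 0.0005, 0, 0, 0, 0, 0]])

```text
t: 12.85
tool_pos: [590.9, 137.6, 169.9]
tool_rot: [0.706, 0.042, -0.705, 0.042]
ft_force: [-3.1, -0.2, 17.8]
opening: 33.6
```

Emit:
jog_arm(rows=[[-1, 0.0003, 0, 0, 0, 0, 0], [-1, 0.0003, 0, 0, 0, 0, 0]])

```text
t: 13.05
tool_pos: [591.0, 137.6, 169.9]
tool_rot: [0.707, 0.042, -0.705, 0.042]
ft_force: [-5.2, -0.5, 22.2]
opening: 33.4
```

The hard stop is confirmed: 22 N, held, with the TCP still at 169.9. Now pulling back.

Emit:
jog_arm(rows=[[-1, -0.001, 0, 0, 0, 0, 0], [-1, -0.002, 0, 0, 0, 0, 0], [-1, -0.003, 0, 0, 0, 0, 0]])

```text
t: 13.35
tool_pos: [590.5, 137.5, 171.3]
tool_rot: [-0.706, -0.042, 0.706, -0.042]
ft_force: [0.8, 0.7, -2.2]
opening: 33.9
```

Emit:
jog_arm(rows=[[-1, -0.0008, 0, 0, 0, 0, 0], [-1, -0.0016, 0, 0, 0, 0, 0]])

```text
t: 13.55
tool_pos: [590.3, 137.4, 172.3]
tool_rot: [-0.706, -0.042, 0.706, -0.042]
ft_force: [2.6, 0.4, -10.4]
opening: 33.5
```

Emit:
jog_arm(rows=[[-1, -0.0008, 0, 0, 0, 0, 0], [-1, -0.0016, 0, 0, 0, 0, 0]])

```text
t: 13.75
tool_pos: [590.3, 137.5, 174.2]
tool_rot: [-0.706, -0.042, 0.706, -0.042]
ft_force: [1.7, 0.2, -11.0]
opening: 33.3
```

Emit:
jog_arm(rows=[[-1, -0.0007, 0, 0, 0, 0, 0], [-1, -0.0014, 0, 0, 0, 0, 0]])

```text
t: 13.95
tool_pos: [590.3, 137.5, 175.8]
tool_rot: [-0.706, -0.042, 0.706, -0.042]
ft_force: [1.5, -0.3, -17.2]
opening: 33.2
```

Emit:
jog_arm(rows=[[-1, -0.0005, 0, 0, 0, 0, 0]])

```text
t: 14.05
tool_pos: [590.2, 137.4, 176.0]
tool_rot: [-0.706, -0.042, 0.706, -0.042]
ft_force: [3.1, -0.2, -21.1]
opening: 32.8
```

Emit:
jog_arm(rows=[[-1, -0.0005, 0, 0, 0, 0, 0]])

```text
t: 14.15
tool_pos: [590.1, 137.4, 176.1]
tool_rot: [-0.705, -0.042, 0.706, -0.042]
ft_force: [5.6, 0.2, -29.3]
opening: 33.7
```

Emit:
jog_arm(rows=[[-1, 0.0005, 0, 0, 0, 0, 0], [-1, 0.0008, 0, 0, 0, 0, 0], [-1, 0.0008, 0, 0, 0, 0, 0]])

```text
t: 14.45
tool_pos: [590.3, 137.5, 175.9]
tool_rot: [-0.706, -0.042, 0.706, -0.042]
ft_force: [1.7, -0.4, -18.9]
opening: 33.1
```

```bash
python3 two.py 12
```

```text
14.45 [590.3  137.45 175.93] [[-0.0005, 0.1195, -0.9928], [-0.0001, -0.9928, -0.1195], [-1.0, 0.0, 0.0005]] [  1.65  -0.36 -18.89] 33.13 [ 0.13   0.549  1.483 -0.     1.111  1.581]
14.55 [590.31 137.49 175.96] [[-0.0004, 0.1196, -0.9928], [-0.0001, -0.9928, -0.1196], [-1.0, 0.0, 0.0004]] [  1.23   0.04 -18.78] 33.34 [ 0.13   0.549  1.483 -0.     1.111  1.581]
```

View pics/z12.png

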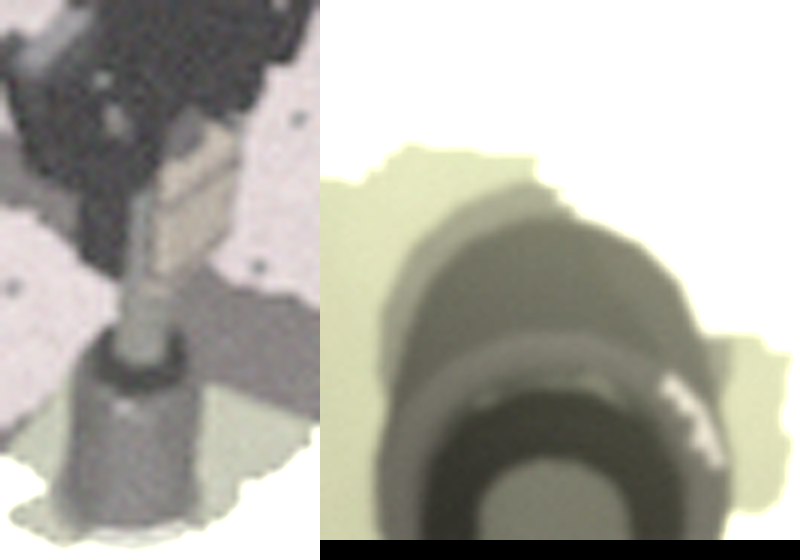

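The collar has risen: its ring now stands clear of the housing in the wrist view. I'll ease off the pull and release.

Emit:
jog_arm(rows=[[-1, 0.0005, 0, 0, 0, 0, 0], [-1, 0.0008, 0, 0, 0, 0, 0]])

```text
t: 14.75
tool_pos: [590.6, 137.5, 175.7]
tool_rot: [0.706, 0.042, -0.706, 0.042]
ft_force: [0.5, -1.2, -8.6]
opening: 32.9
```

Emit:
jog_arm(rows=[[-0.1, 0, 0, 0, 0, 0, 0], [0.2, 0, 0, 0, 0, 0, 0], [0.4, 0, 0, 0, 0, 0, 0], [0.5, 0, 0, 0, 0, 0, 0], [0.5, 0, 0, 0, 0, 0, 0], [0.5, 0, 0, 0, 0, 0, 0]])

```text
t: 15.35
tool_pos: [590.5, 137.5, 175.4]
tool_rot: [0.706, 0.042, -0.706, 0.042]
ft_force: [0.3, 0.0, 0.7]
opening: 64.2
```

Run:
```python
from h import *
st();snap('wrist','w13',None,1.5);snap('scene','s13',(270,100,370,220),5)
```

```text
15.35 [590.53 137.49 175.36] [[0.0001, 0.1195, -0.9928], [0.0, -0.9928, -0.1195], [-1.0, -0.0, -0.0001]] [0.29 0.03 0.67] 64.21 [0.13  0.55  1.483 0.    1.109 1.581]
```

View pics/w13.png

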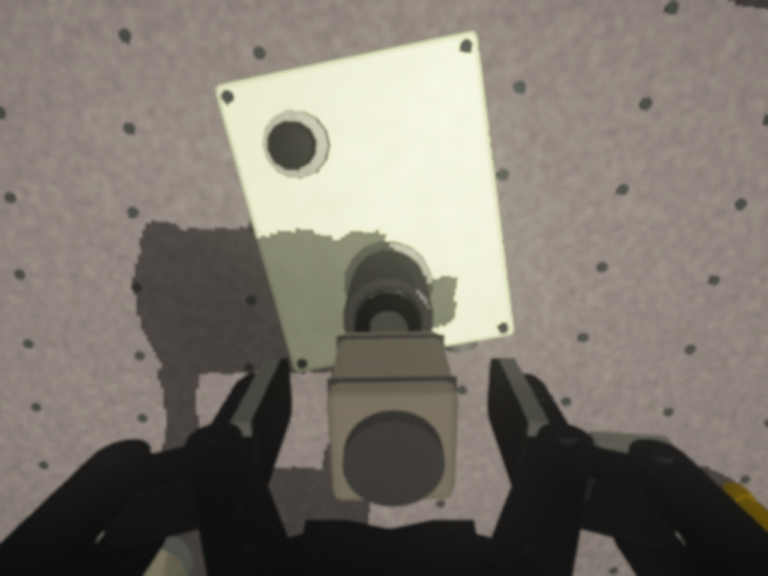

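Emit:
jog_arm(rows=[[0.5, -0.01, 0, 0, 0, 0, 0], [0.5, -0.03, 0, 0, 0, 0, 0], [0.5, -0.06, 0, 0, 0, 0, 0], [0.5, -0.09, 0, 0, 0, 0, 0], [0.5, -0.12, 0, 0, 0, 0, 0], [0.5, -0.12, 0, 0, 0, 0, 0], [0.5, -0.12, 0, 0, 0, 0, 0]])

```text
t: 16.15
tool_pos: [590.7, 137.5, 296.3]
tool_rot: [0.706, 0.042, -0.705, 0.042]
ft_force: [-0.4, 0.8, -0.6]
opening: 64.5
```

Run:
```python
from h import *
st();snap('wrist','w14',(120,80,380,300),3);snap('scene','s14',(270,120,350,220),6);snap('scene','s15',None,1.5)
```

```text
16.15 [590.66 137.52 296.26] [[0.0017, 0.1195, -0.9928], [0.0002, -0.9928, -0.1195], [-1.0, -0.0, -0.0017]] [-0.37  0.77 -0.63] 64.49 [ 0.13   0.429  1.335 -0.     1.375  1.581]
```

View pics/w14.png

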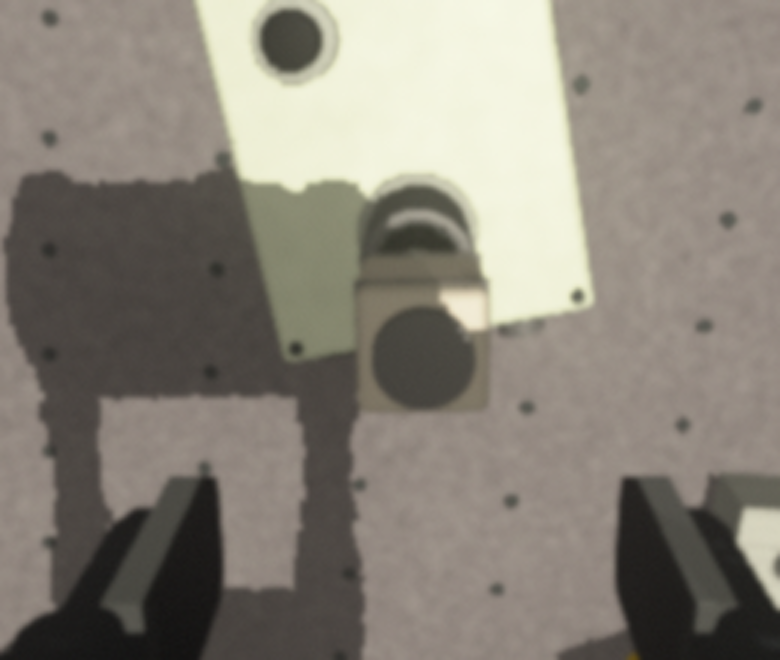

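View pics/s14.png

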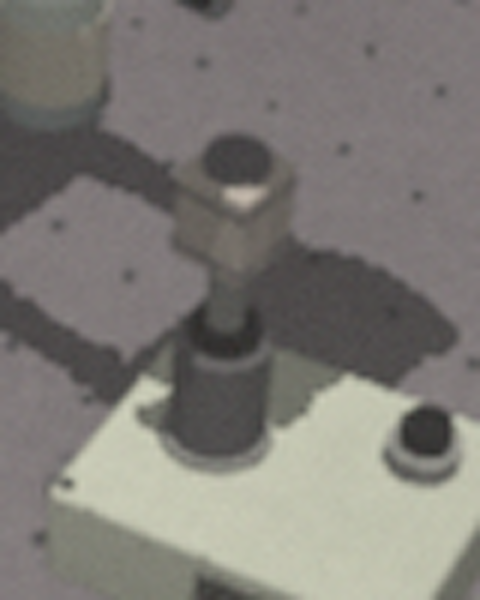

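View pics/s15.png

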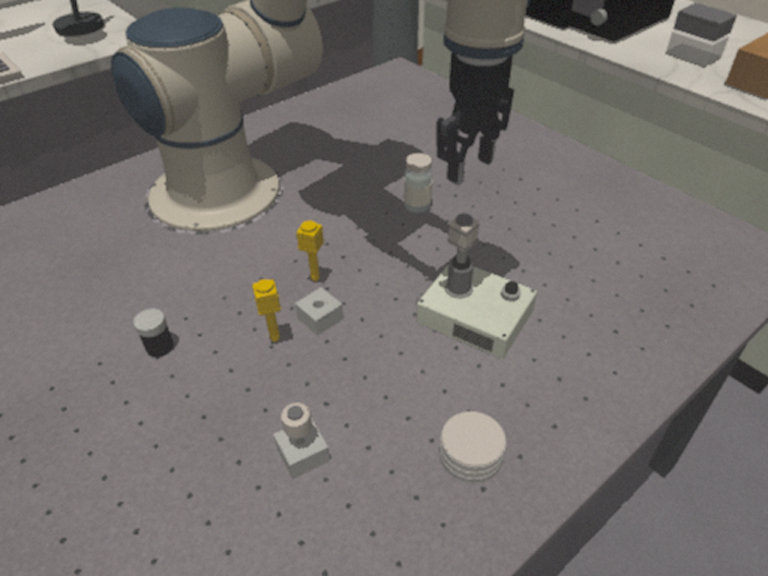

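The filter stands upright in the fitting at scene px (462,235), with the black collar standing proud of the housing. Everything else is where it was, and the gripper is clear, so I'm handing in.

```bash
python3 -c "
from station import *
print(finish_job())"
```

```text
the job is handed in; nothing more can be done
None
```

The square-headed filter is home in the push-in fitting with the collar drawn up. I released it and handed the job in at about 16 s of the 54 s allowed. No verdict was reported.

- **Insertion:** The teeth gave about 8 N, followed by 2–4 N of drag that dropped away as they reached the groove. The hard stop came with the TCP at about 170 mm. The reading rose to 22 N, with under 0.3 mm of further travel, and never went above that on the way in.
- **Pull-back:** The collar began to move at about 10 N and travelled close to 4 mm. The force then rose steeply to 29 N, so I eased the pull to about 9 N before opening the gripper.
- **Final checks:** The pictures show the filter upright, the collar standing above the housing and the gripper clear. The slim filter, jar, dishes, lens canister and yellow look-alikes show no visible movement. The final position comes from pictures and forces only; I did not measure the centring or the 32.5 mm depth separately.
- **Disagreement:** Before insertion, the wrist and scene cameras disagreed by about 4–5 mm on where the tube's end lay along the wrist camera's viewing direction. I aimed between the two. The tube went in with at most 1 N of sideways force until the stop, where I pressed on and it reached about 5 N.

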